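Charge the grinding jar with a scoop of balls

TASK

Sweep the scoop along the steel tray to gather all three grinding balls in one load, lift them out and tip them into the wide, straight-walled ceramic grinding jar, not into the mortar or the tall narrow jar. Then set the empty scoop down upright, back in the tray or on the bench, and let go.

Things in the scene. Friction and masses are not known exactly. Their poses are not given: they have to be found in the camera images.
- scoop: Aluminium scoop, 160 g, standing flat on the tray floor, open mouth (-x) towards balls and robot, in line with the tray within 3 degrees, 8 mm play each side. Origin on its underside below the upright handle's axis (z). Floor 2 mm thick, 74 mm wide, from lip x = -72 to x = +8 mm; back wall 36 mm high; side walls 28 mm high from x = -47 mm back, ahead of them a bare lip.
- scoop_grip (a point): Grip point on the scoop's upright black handle, on its axis 105 mm over the scoop's underside; axes as the scoop's. Handle 16 mm (x) by 26 mm (y), from 66 to 138 mm up; grip from above. Swept with the lip to the tray's -x end wall, the scoop gets under all balls; leaned back 15 degrees (lip up) it keeps them, tipped 35 degrees lip down it sheds them.
- tray: Open steel tray fixed to the bench, 200 x 90 mm inside, long side along its x, z up. Origin at the centre of its underside. Floor and walls 4 mm thick, walls 34 mm high. The -x end wall (inner face at x = -100 mm) is nearest the robot; its inside corners are bevelled 10 mm at 45 degrees. Scoop in the +x half, balls in the -x half.
- ball_a: White ceramic grinding ball, 22 mm diameter, 21 g, one of three alike; origin at its centre. Loose on the floor of the tray, between the scoop's mouth and the tray's -x end; polished and slippery, rolls freely.
- ball_b: White ceramic grinding ball, 22 mm diameter, 21 g, one of three alike; origin at its centre. Loose on the floor of the tray, between the scoop's mouth and the tray's -x end; polished and slippery, rolls freely.
- ball_c: White ceramic grinding ball, 22 mm diameter, 21 g, one of three alike; origin at its centre. Loose on the floor of the tray, between the scoop's mouth and the tray's -x end; polished and slippery, rolls freely.
- jar: White ceramic grinding jar: open straight-walled cylinder, 114 mm outer diameter, 80 mm high, 100 mm inside, floor 8 mm thick, 1.4 kg, loose on the bench left or right of the tray. Origin at the centre of its underside, z up. The mortar on the other side is as wide, but a flared bowl with a pestle in it; the tall narrow jar stands farther back.
Mind the look-alikes: they are no part of the job. What is shaped like the ball_b but turquoise or yellow is not meant.

How it is judged:
On the way, in this order (a step that is already met when the one before it is completed fails the run):
1. all three balls are carried in the scoop, clear above the tray (height (world z) of scoop above 0.06 m and x of ball_a in the frame of scoop between -0.075 and 0.006 m and y of ball_a in the frame of scoop between -0.038 and 0.038 m and z of ball_a in the frame of scoop between 0.005 and 0.045 m and x of ball_b in the frame of scoop between -0.075 and 0.006 m and y of ball_b in the frame of scoop between -0.038 and 0.038 m and z of ball_b in the frame of scoop between 0.005 and 0.045 m and x of ball_c in the frame of scoop between -0.075 and 0.006 m and y of ball_c in the frame of scoop between -0.038 and 0.038 m and z of ball_c in the frame of scoop between 0.005 and 0.045 m), for 0.2 s.
2. all three balls are in the grinding jar (horizontal distance between each of ball_a, ball_b, ball_c and jar below 0.046 m and z of ball_a in the frame of jar between 0.008 and 0.07 m and z of ball_b in the frame of jar between 0.008 and 0.07 m and z of ball_c in the frame of jar between 0.008 and 0.07 m), for 0.2 s.
At the end, for the whole second after the job is handed in: All three balls lie inside the grinding jar (centres within 46 mm of its axis and below 70 mm over its underside), the jar stands upright (within 6 degrees), and the scoop stands upright (within 10 degrees) and at rest, its underside within 12 mm of the bench top, in the tray or on the bench (all of step 2 and angle between jar's own z axis and vertical below 0.1 rad and height (world z) of scoop below 0.012 m and angle between scoop's own z axis and vertical below 0.17 rad and linear speed of scoop below 0.02 m/s and linear speed of each of ball_a, ball_b, ball_c below 0.05 m/s); the robot touches nothing.
It also fails if it takes over 54 s, if anything falls off the work surface, if the arm or the gripper's body presses on something with over 40 N, if the wrist force passes 120 N, or if a joint passes its speed limit or range.

ROBOT

A 6-joint arm with a two-finger parallel gripper is mounted at the origin on the work surface. World frame = base frame: x ahead of the robot, y to its left, z up, the work surface at z = 0. Lengths are in m, angles in rad, forces in N, time in s.
With the tool pointing down it reaches from about 0.35 to 1 m from the base axis. Payload 7.1 kg.
Tool frame: the origin (TCP) lies at the very end of the fingers, on their centre line; the grasp point (between the pads) lies 19 mm behind it; z points along the fingers, y is the line along which they close (so a half turn about z gives the same grasp; the last joint's range is limited). The gripper opens to 85 mm and grips with 20 to 120 N. Pads are 22 mm wide; open, the fingers measure 114 mm over their backs; the gripper's body (76 mm by 85 mm) begins 54 mm behind the grasp point. The pads swing forward as they close: fully open they stand 13 mm farther back than shut.
Start: joints at [-1.176, 0.423, 1.63, -0, 1.089, -0.019], TCP at [0.251, -0.572, 0.231] pointing down, gripper open.
Joint ranges: [-3, 3], [-0.9, 2.11], [0.09, 2.58], [-1.31, 4.45], [0.11, 2.69], [-2.54, 2.54]. Speed limits (rad/s): [2.39, 2.39, 3.01, 3.14, 3.14, 3.14].

INTERFACE

Orientations are given as a unit quaternion [x, y, z, w].
In Python, from bench import state, capture, calibration, finish_job gives the robot as it stands.
- The arm moves only by the tool step_arm, never from a script. Its argument "commands" is a list of rows, each a list of 7 numbers: the opening, from 0 (shut) to 1 (fully open), then the shift along the tool's x, y, z in m, then the turn, a rotation vector about the tool's x, y, z in degrees. In form: [[grip, tx, ty, tz, rx, ry, rz], ...]. A call has 1 to 20 rows; each row is the pose to reach, as a shift and turn from the pose commanded when the call began, along the tool's axes at that moment; what a row does not reach only later rows make up. A row lasts 1/12 s, in which the tool goes at most 41.7 mm and 7.16 degrees, less where a joint would pass 70% of its speed; a pose out of reach is approached as far as the arm can. A call with a gripper value outside its range is refused whole. The fingers move at their own pace and stop on an object; the grip force is fixed at half the most. Time passes only in rows, so rows that repeat a pose let the fingers close. It gives the time, the measured TCP pose, the force, the opening and the grip force at its end, in the units of the state.
- state(): the state, without advancing time (a new reading comes with each control period).
- capture(name): name is "side" or "top"; returns (picture, depth): 400x640x3 uint8, red, green, blue; 400x640 float32, m along the optical axis (not along the pixel's ray), 0 where there is no reading.
- calibration(name): a dict with "vfov" (degrees; the focal length in pixels is half the picture's height over the tangent of half this angle, whatever the lens; pixels are square), "cx", "cy" (the principal point, pixels), "position" and "rotation" of the camera in the world. Camera axes: x right, y up, looking along -z (the intrinsics and any distortion apply to the point x, -y, -z); pixel columns grow to the right and rows downward; lengths in m; the calibration is good to about 2 mm. A picture is of the moment at which its call begins. calibration takes no time and is no camera call.
- finish_job(): hands the job in; it is judged then, once.
The state is a dict: "time_s": time; "qpos": joint angles; "qd": joint speeds; "joint_efforts": joint torques, N m; "eef_pos": TCP position; "ee_rot": TCP orientation; "contact_force": force on the tool from outside, world axes, zero at the start; "moment": the same for the moment, N m; "finger_gap": finger opening in m; "grip_force": force on a finger pad.
Only numpy, scipy, OpenCV 4.12 (cv2) and the standard library are available. Lean on these libraries where they do the work, as an engineer would, in place of code of your own. Each camera call takes 0.05 s, during which the arm holds its last target. There are 200 camera calls.

## Working session

There is one attempt and no reset: what is moved stays moved. The work goes in short steps, Python scripts to look and compute and a tool call to move; the robot and the scene stay as the last step left them, time stands still between calls to the robot, and variables do not carry over. Pictures are saved under pics/ and viewed, at most 13 in all, crops included, and the job is handed in when it is done.

Besides the shell and the picture viewer there is one more tool, called after ">>>" in YAML: its name, and indented under it one key for each argument. step_arm: Moves the arm, as the interface text tells. Its arguments: {"type":"object","properties":{"commands":{"type":"array","items":{"type":"array","items":{"type":"number"}}}},"required":["commands"]}

```bash
mkdir -p pics; cat > h.py <<'E'
import numpy as np, cv2
from bench import state, capture, calibration, finish_job
def pts(name,depth):
    c=calibration(name);H,W=depth.shape;f=H/2/np.tan(np.radians(c['vfov'])/2)
    u,v=np.meshgrid(np.arange(W),np.arange(H))
    R=np.array(c['rotation']); 
    if R.size==4:
        from scipy.spatial.transform import Rotation as Q; R=Q.from_quat(R.ravel()).as_matrix()
    R=R.reshape(3,3)
    p=np.stack([(u-c['cx'])/f*depth,-(v-c['cy'])/f*depth,-depth],-1)
    P=p@R.T+np.array(c['position']); P[depth==0]=np.nan
    return P
E
python3 - <<'E'
from h import *
for n in ('top','side'):
    im,d=capture(n); cv2.imwrite(f'pics/{n}0.png',im[...,::-1]); np.savez(f'{n}0.npz',im=im,d=d); print(n,calibration(n))
print(state())
E
```

```text
top {'vfov': 55.25173423897688, 'cx': 318.2646177211018, 'cy': 197.7048770160331, 'position': array([ 0.4606386 , -0.00707761,  0.81999919]), 'rotation': array([ 0.05930424, -0.04606418, -0.69613159,  0.71397613])}
side {'vfov': 50.55891068299696, 'cx': 324.64165952842035, 'cy': 203.84208649166249, 'position': array([ 0.2934439 , -0.48631259,  0.5053257 ]), 'rotation': array([ 0.44870056, -0.10465731, -0.20811601,  0.86278757])}
{'time_s': 0.1, 'qpos': array([-1.17602527e+00,  4.23826759e-01,  1.63060155e+00,  4.10519715e-06,
        1.08857931e+00, -1.90070975e-02]), 'qd': array([-1.10980758e-03, -1.98664238e-03, -3.49031585e-04, -8.21255540e-04,
       -9.75884329e-05, -8.57743634e-04]), 'joint_efforts': array([ 6.45724795e-04, -5.58426118e+01, -2.82446659e+01,  2.78158313e-05,
        3.03722016e-03,  1.01986276e-05]), 'eef_pos': array([ 0.25112812, -0.57179722,  0.23058922]), 'ee_rot': array([ 9.78674635e-01,  2.05415332e-01, -1.30356045e-04, -6.95368381e-04]), 'contact_force': array([0.89094777, 0.31463219, 0.87158039]), 'moment': array([ 0.01117302, -0.02929007, -0.01372738]), 'grip_force': 0.0, 'finger_gap': 0.08568239119319063}
```

View pics/top0.png

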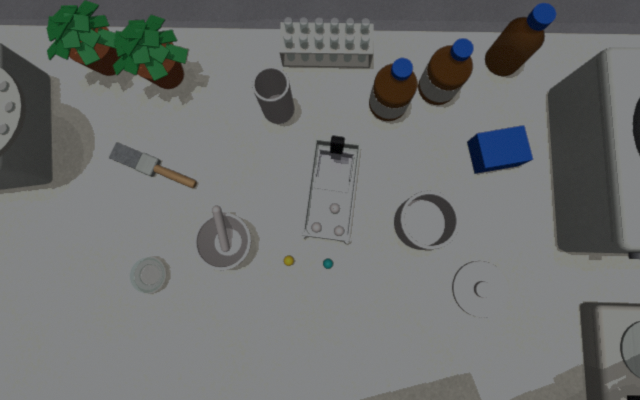

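View pics/side0.png

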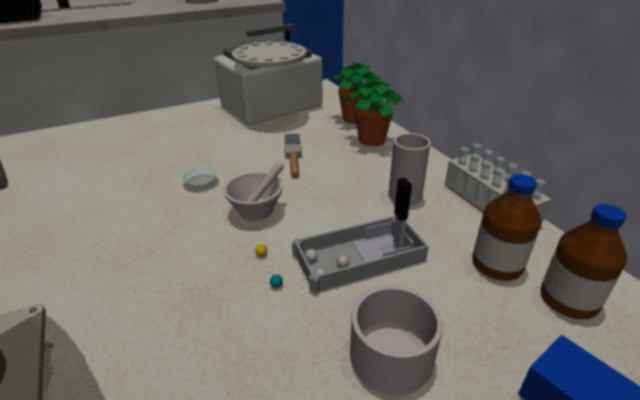

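Top view: the tray is at (332,192), the scoop's black handle at (337,145), and the white balls at (335,208), (316,227) and (339,231). Three things could be the jar:
- (427,221) is wide, straight-walled and empty.
- (223,241) is the mortar, with its pestle.
- (275,97) is the tall narrow jar.

The first fits. The yellow (289,260) and turquoise (328,264) balls are decoys.

```bash
python3 - <<'E'
from h import *
z=np.load('top0.npz');im,d=z['im'],z['d'];P=pts('top',d)
z2=np.load('side0.npz');im2,d2=z2['im'],z2['d'];P2=pts('side',d2)
cv2.imwrite('pics/crop.png',cv2.resize(im[120:280,280:480,::-1],None,fx=4,fy=3.75,interpolation=cv2.INTER_CUBIC)) 
print('bench z',np.nanmedian(P[300:340,150:260,2]), np.nanmedian(P2[250:300,80:180,2]))
for nm,(PP,I,box) in {'top':(P,im,(300,120,375,250)),'side':(P2,im2,(385,170,420,225))}.items():
    x0,y0,x1,y1=box;s=PP[y0:y1,x0:x1].reshape(-1,3);g=I[y0:y1,x0:x1].max(-1).ravel()
    k=(g<45)&(s[:,2]>.06);q=s[k];print(nm,'handle',len(q),np.nanmin(q,0),np.nanmax(q,0),np.nanmedian(q,0))
    t=q[q[:,2]>.132] if nm=='top' else q
    print(' top face',t.min(0),t.max(0),t.mean(0))
# tray rim z .03-.037
s=P[125:255,295:370].reshape(-1,3);k=(s[:,2]>.028)&(s[:,2]<.04);q=s[k]
print('rim',len(q)); r=cv2.minAreaRect(q[:,:2].astype(np.float32)*1000);print(r,cv2.boxPoints(r))
# jar rim
s=P[175:265,380:470].reshape(-1,3);q=s[(s[:,2]>.074)&(s[:,2]<.086)];print('jar',len(q),cv2.minEnclosingCircle(q[:,:2].astype(np.float32)*1000),cv2.fitEllipse(cv2.convexHull(q[:,:2].astype(np.float32)*1000)),np.median(q[:,2]))
s=P2[280:390,340:450].reshape(-1,3);q=s[(s[:,2]>.074)&(s[:,2]<.086)];print('jar side',cv2.minEnclosingCircle(q[:,:2].astype(np.float32)*1000))
for c in [(335,208),(316,227),(339,231)]:
    w=P[c[1]-3:c[1]+4,c[0]-3:c[0]+4].reshape(-1,3);i=np.nanargmax(w[:,2]);print('ball',c,w[i],P[c[1],c[0]])
E
```

```text
bench z -0.00031992805433161964 0.0007849654921023297
top handle 208 [ 0.66210372 -0.03664342  0.07177747] [ 0.67762687 -0.01207869  0.1441053 ] [ 0.66481124 -0.02461724  0.13418563]
 top face [ 0.66259749 -0.03590211  0.13203216] [ 0.67762687 -0.01349752  0.1441053 ] [ 0.66899337 -0.02492385  0.14075627]
side handle 572 [ 0.65831723 -0.04166332  0.06361877] [ 0.67526471 -0.01303697  0.14366565] [ 0.66217594 -0.03584979  0.11411483]
 top face [ 0.65831723 -0.04166332  0.06361877] [ 0.67526471 -0.01303697  0.14366565] [ 0.66396844 -0.0324484   0.1125954 ]
rim 746
((597.4744873046875, -18.249107360839844), (105.71021270751953, 213.37118530273438), 83.73101043701172) [[485.65527  -59.138474]
 [697.7505   -82.43783 ]
 [709.2937    22.640259]
 [497.1985    45.939613]]
jar 679 ((535.089111328125, -208.67977905273438), 56.95262145996094) ((535.0628662109375, -208.5426788330078), (112.58209228515625, 113.07927703857422), 6.187942981719971) 0.07946144878885752
jar side ((531.5421752929688, -209.6533966064453), 58.02197265625)
ball (335, 208) [ 0.56302383 -0.02605763  0.02626583] [ 0.55909357 -0.02619722  0.02397226]
ball (316, 227) [0.51598075 0.01032322 0.02773358] [0.51808294 0.01248069 0.0265761 ]
ball (339, 231) [ 0.51517062 -0.03734903  0.02702243] [ 0.51102194 -0.0353781   0.0264181 ]
```

View pics/crop.png

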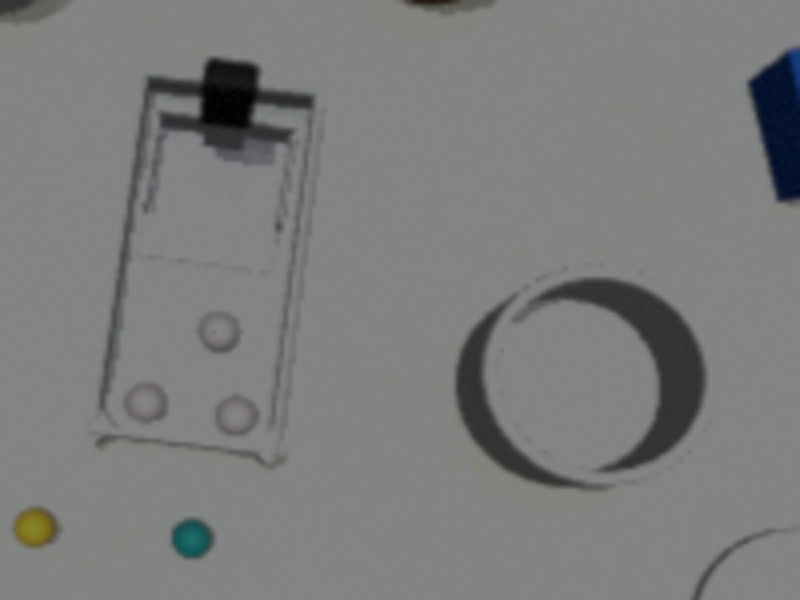

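The crop confirms the jar: an empty cylinder at crop (580,380), with a measured rim diameter of 113 mm at z = 79 mm. The three white balls and the scoop also show clearly. Next I'll refine the tray axis and the scoop pose.

```bash
cat > meas.py <<'E'
from h import *
from scipy.spatial.transform import Rotation as Q
for n,box,hb in (('top',(290,120,375,255),None),('side',(280,170,440,300),None)):
    z=np.load(n+'0.npz');im,d=z['im'],z['d'];P=pts(n,d)
    x0,y0,x1,y1=box;s=P[y0:y1,x0:x1].reshape(-1,3);g=im[y0:y1,x0:x1].max(-1).ravel()
    a=np.radians(-6.3)
    for it in range(3):
        ex=np.array([np.cos(a),np.sin(a)]);ey=np.array([-ex[1],ex[0]])
        o=np.array([.597,-.018]);X=(s[:,:2]-o)@ex;Y=(s[:,:2]-o)@ey;Z=s[:,2]
        rim=(Z>.031)&(Z<.038)
        res=[]
        for lo,hi in ((-.056,-.042),(.042,.056)):
            k=rim&(Y>lo)&(Y<hi)&(abs(X)<.095);c=np.polyfit(X[k],Y[k],1);res.append((c,k.sum(),np.percentile(Y[k],[5,95])))
        a+=np.arctan(np.mean([r[0][0] for r in res])) if n=='top' else 0
    print(n,'yaw',np.degrees(a),[(np.round(r[0],4),r[1],np.round(r[2],4)) for r in res])
    for lo,hi in ((-.112,-.095),(.095,.112)):
        k=rim&(X>lo)&(X<hi)&(abs(Y)<.04);print(' end',k.sum(),np.round(np.percentile(X[k],[5,50,95]),4) if k.any() else '')
    k=(g<50)&(Z>.075)&(Z<.15)
    print(' handle X',np.round(np.percentile(X[k],[2,50,98]),4),'Y',np.round(np.percentile(Y[k],[2,50,98]),4))
    k=k&(Z>.13);print(' top X',np.round(np.percentile(X[k],[2,50,98]),4),'Y',np.round(np.percentile(Y[k],[2,50,98]),4),np.percentile(Z[k],[50,98]),cv2.minAreaRect(np.c_[X,Y][k].astype(np.float32)*1000))
    if n=='top': np.save('a.npy',a)
E
python3 meas.py
```

```text
top yaw -5.999411546173188 [(array([-0.0007, -0.0464]), np.int64(176), array([-0.0483, -0.0446])), (array([0.0007, 0.0474]), np.int64(183), array([0.0454, 0.0493]))]
 end 77 [-0.1013 -0.0994 -0.0974]
 end 49 [0.1021 0.1042 0.1064]
 handle X [0.0665 0.0678 0.0795] Y [-0.0109  0.0006  0.012 ]
 top X [0.0669 0.0718 0.0796] Y [-0.0104  0.0005  0.0118] [0.14162282 0.14398908] ((73.53359985351562, 0.7486820220947266), (13.695268630981445, 23.178836822509766), 0.9050729274749756)
side yaw -6.3 [(array([ 0.005 , -0.0486]), np.int64(375), array([-0.051 , -0.0458])), (array([0.0065, 0.0454]), np.int64(286), array([0.0428, 0.0485]))]
 end 113 [-0.105 -0.103 -0.1  ]
 end 82 [0.0989 0.1003 0.1032]
 handle X [0.0634 0.0661 0.0782] Y [-0.0145 -0.0105  0.0089]
 top X [0.0638 0.0682 0.0781] Y [-0.0142 -0.0073  0.009 ] [0.13983793 0.14338037] ((70.67301940917969, -1.7306509017944336), (15.209298133850098, 25.998428344726562), 3.059765577316284)
```

```bash
cat >> h.py <<'E'
from scipy.spatial.transform import Rotation as Q
YAW=-6.0
def R0(yaw=YAW,pitch=0):
    # tool y along scoop +x, z down; pitch>0: lean back (lip at -x up) = -rot about... scoop y
    a=np.radians(yaw);y=np.array([np.cos(a),np.sin(a),0]);z=np.array([0,0,-1.]);x=np.cross(y,z)
    ey=np.array([-np.sin(a),np.cos(a),0])
    return Q.from_rotvec(ey*np.radians(pitch))*Q.from_matrix(np.c_[x,y,z])
def rel(p,R,base=None):
    s=state();p0,r0=(s['eef_pos'],Q.from_quat(s['ee_rot'])) if base is None else base
    return np.round(np.r_[r0.inv().apply(np.array(p)-p0),np.degrees((r0.inv()*R).as_rotvec())],4)
E
python3 -c "
from h import *
print(rel([.6685,-.0262,.2],R0()))"
```

```text
[ 6.01500e-01 -3.31700e-01  3.11000e-02 -7.25000e-02 -4.42000e-02
 -6.02924e+01]
```

>>> step_arm:
  commands:
    - [1,0.6015,-0.3317,0.031,-0.07,-0.04,-60.3]
    - [1,0.6015,-0.3317,0.031,-0.07,-0.04,-60.3]
    - [1,0.6015,-0.3317,0.031,-0.07,-0.04,-60.3]
    - [1,0.6015,-0.3317,0.031,-0.07,-0.04,-60.3]
    - [1,0.6015,-0.3317,0.031,-0.07,-0.04,-60.3]
    - [1,0.6015,-0.3317,0.031,-0.07,-0.04,-60.3]
    - [1,0.6015,-0.3317,0.031,-0.07,-0.04,-60.3]
    - [1,0.6015,-0.3317,0.031,-0.07,-0.04,-60.3]
    - [1,0.6015,-0.3317,0.031,-0.07,-0.04,-60.3]
    - [1,0.6015,-0.3317,0.031,-0.07,-0.04,-60.3]
    - [1,0.6015,-0.3317,0.031,-0.07,-0.04,-60.3]
    - [1,0.6015,-0.3317,0.031,-0.07,-0.04,-60.3]
    - [1,0.6015,-0.3317,0.031,-0.07,-0.04,-60.3]
    - [1,0.6015,-0.3317,0.031,-0.07,-0.04,-60.3]
    - [1,0.6015,-0.3317,0.031,-0.07,-0.04,-60.3]
    - [1,0.6015,-0.3317,0.031,-0.07,-0.04,-60.3]
    - [1,0.6015,-0.3317,0.031,-0.07,-0.04,-60.3]
    - [1,0.6015,-0.3317,0.031,-0.07,-0.04,-60.3]
    - [1,0.6015,-0.3317,0.031,-0.07,-0.04,-60.3]
    - [1,0.6015,-0.3317,0.031,-0.07,-0.04,-60.3]

```text
time_s: 1.77
eef_pos: [0.6679, -0.027, 0.1997]
ee_rot: [0.743, 0.669, -0.001, 0.0]
contact_force: [-0.1, -0.0, 0.2]
finger_gap: 0.0855
grip_force: 0.0
```

```bash
python3 -c "
from h import *
s=state();print(s['time_s'],s['eef_pos'],s['qpos'],s['contact_force'],rel([.6685,-.0262,.09],R0()))"
```

```text
1.7667 [ 0.66786177 -0.02703436  0.19972998] [-0.05759474  0.5204109   1.54971192 -0.00168497  1.07236751  0.04760204] [-0.14476171 -0.03691903  0.24789349] [ 0.0011  0.0006  0.1097 -0.0474  0.0871  0.0189]
```

>>> step_arm:
  commands:
    - [1,0.001,0.0005,0.03,0,0,0]
    - [1,0.001,0.0005,0.06,0,0,0]
    - [1,0.001,0.0005,0.09,0,0,0]
    - [1,0.001,0.0005,0.105,0,0,0]
    - [1,0.001,0.0005,0.109,0,0,0]
    - [1,0.001,0.0005,0.109,0,0,0]
    - [0.1,0.001,0.0005,0.109,0,0,0]
    - [0.1,0.001,0.0005,0.109,0,0,0]
    - [0,0.001,0.0005,0.109,0,0,0]
    - [0,0.001,0.0005,0.109,0,0,0]
    - [0,0.001,0.0005,0.109,0,0,0]
    - [0,0.001,0.0005,0.109,0,0,0]
    - [0,0.001,0.0005,0.109,0,0,0]
    - [0,0.001,0.0005,0.109,0,0,0]
    - [0,0.001,0.0005,0.109,0,0,0]
    - [0,0.001,0.0005,0.109,0,0,0]

```text
time_s: 3.1
eef_pos: [0.6699, -0.0258, 0.0919]
ee_rot: [0.743, 0.669, 0.0, 0.001]
contact_force: [0.9, -0.0, 4.8]
finger_gap: 0.0154
grip_force: 60.7
```

```bash
python3 - <<'E'
from h import *
s=state();print(s['time_s'],s['eef_pos'],s['contact_force'],s['finger_gap'],s['grip_force'],rel([.6685,-.0262,.09],R0()))
for n in('top','side'):
    im,d=capture(n);np.savez(n+'1.npz',im=im,d=d)
    if n=='top':t=im
b=cv2.resize(t[120:260,270:400],None,fx=4,fy=4);c=cv2.resize(im[150:300,270:450],None,fx=2.2,fy=2.2)
o=np.zeros((560,520+396+0,3),np.uint8)[:, :800];o[:,:520]=b;o[:330,520:800]=c[:,60:340]
cv2.imwrite('pics/v1.png',np.clip(o[...,::-1]*1.6,0,255))
E
```

```text
3.1 [ 0.66987416 -0.02579475  0.09185921] [ 0.94258037 -0.00974512  4.78827084] 0.015375257202088245 60.66848158836365 [-0.0005 -0.0013  0.0019  0.1016  0.0606  0.0155][ WARN:0@2.139] global loadsave.cpp:1063 imwrite_ Unsupported depth image for selected encoder is fallbacked to CV_8U.
```

View pics/v1.png

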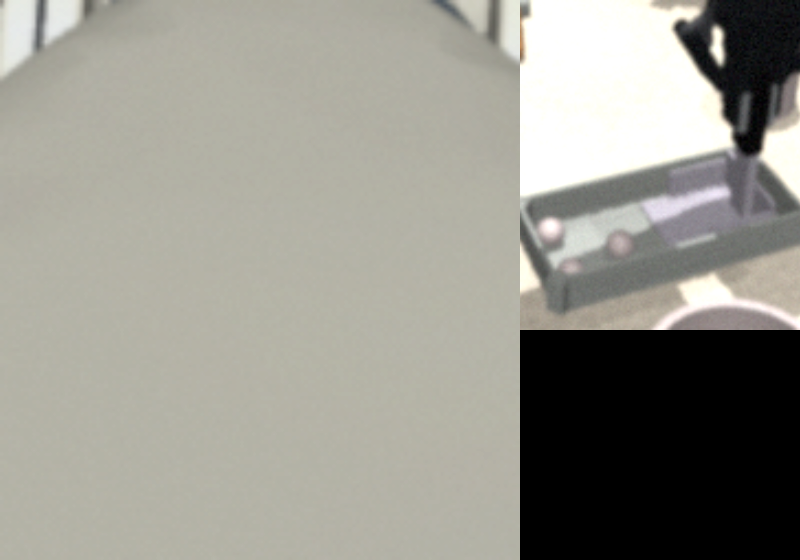

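The side crop shows the handle gripped (gap 15.4 mm, 60 N) with the scoop flat in the tray and all three balls ahead of the lip. The arm hides the top view. Now the sweep.

>>> step_arm:
  commands:
    - [0,0,-0.004,0,0,0,0]
    - [0,0,-0.0085,0,0,0,0]
    - [0,0,-0.013,0,0,0,0]
    - [0,0,-0.0175,0,0,0,0]
    - [0,0,-0.022,0,0,0,0]
    - [0,0,-0.0265,0,0,0,0]
    - [0,0,-0.031,0,0,0,0]
    - [0,0,-0.0355,0,0,0,0]
    - [0,0,-0.04,0,0,0,0]
    - [0,0,-0.0445,0,0,0,0]
    - [0,0,-0.049,0,0,0,0]
    - [0,0,-0.0535,0,0,0,0]
    - [0,0,-0.058,0,0,0,0]
    - [0,0,-0.0625,0,0,0,0]
    - [0,0,-0.067,0,0,0,0]
    - [0,0,-0.0715,0,0,0,0]
    - [0,0,-0.076,0,0,0,0]
    - [0,0,-0.08,0,0,0,0]
    - [0,0,-0.084,0,0,0,0]
    - [0,0,-0.087,0,0,0,0]

```text
time_s: 4.87
eef_pos: [0.5847, -0.0169, 0.0923]
ee_rot: [0.743, 0.669, 0.002, 0.002]
contact_force: [5.9, 0.4, 4.8]
finger_gap: 0.0151
grip_force: 60.7
```

>>> step_arm:
  commands:
    - [0,0,-0.002,0,0,0,0]
    - [0,0,-0.004,0,0,0,0]
    - [0,0,-0.006,0,0,0,0]
    - [0,0,-0.0075,0,0,0,0]
    - [0,0,-0.009,0,0,0,0]
    - [0,0,-0.01,0,0,0,0]
    - [0,0,-0.01,0,0,0,0]

```text
time_s: 5.45
eef_pos: [0.5744, -0.0158, 0.0922]
ee_rot: [0.743, 0.669, 0.001, 0.002]
contact_force: [3.9, 0.2, 5.7]
finger_gap: 0.0155
grip_force: 60.8
```

>>> step_arm:
  commands:
    - [0,0,-0.001,0,0,0,0]
    - [0,0,-0.002,0,0,0,0]
    - [0,0,-0.003,0,0,0,0]
    - [0,0,-0.003,0,0,0,0]

```text
time_s: 5.78
eef_pos: [0.5715, -0.0155, 0.0922]
ee_rot: [0.743, 0.669, 0.001, 0.002]
contact_force: [4.7, -0.2, 5.7]
finger_gap: 0.0154
grip_force: 60.9
```

```bash
python3 - <<'E'
from h import *
im,d=capture('side')
cv2.imwrite('pics/v2.png',np.clip(cv2.resize(im[170:300,270:450,::-1],None,fx=4,fy=4,interpolation=cv2.INTER_CUBIC)*1.6,0,255).astype(np.uint8))
E
```

```text
(no output)
```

View pics/v2.png

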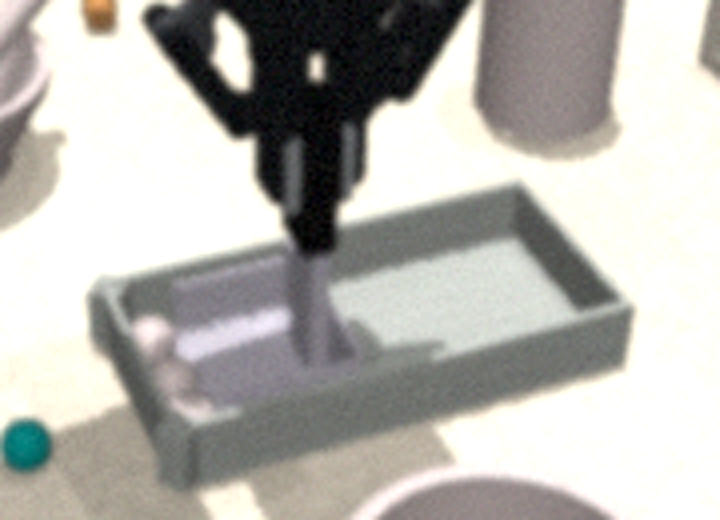

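The three balls are lined up against the end wall, over the lip, at crop (155,335), (175,375) and (195,405). I'll push gently until the lip meets the wall.

>>> step_arm:
  commands:
    - [0,0,-0.001,0,0,0,0]
    - [0,0,-0.002,0,0,0,0]
    - [0,0,-0.002,0,0,0,0]
    - [0,0,-0.002,0,0,0,0]

```text
time_s: 6.17
eef_pos: [0.5705, -0.0154, 0.0924]
ee_rot: [0.743, 0.669, 0.002, 0.003]
contact_force: [6.2, -0.4, 5.7]
finger_gap: 0.0152
grip_force: 60.8
```

>>> step_arm:
  commands:
    - [0,0,-0.001,0,0,0,0]
    - [0,0,-0.002,0,0,0,0]
    - [0,0,-0.002,0,0,0,0]
    - [0,0,-0.002,0,0,0,0]

```text
time_s: 6.5
eef_pos: [0.5697, -0.0153, 0.0928]
ee_rot: [0.743, 0.669, 0.003, 0.004]
contact_force: [7.9, -1.1, 4.4]
finger_gap: 0.0152
grip_force: 60.6
```

>>> step_arm:
  commands:
    - [0,0,0.003,-0.0017,2,0,0]
    - [0,0,0.006,-0.0024,4,0,0]
    - [0,0,0.009,-0.003,6,0,0]
    - [0,0,0.012,-0.0033,8,0,0]
    - [0,0,0.015,-0.0037,10,0,0]
    - [0,0,0.0181,-0.004,12,0,0]
    - [0,0,0.0211,-0.004,14,0,0]
    - [0,0,0.024,-0.004,16,0,0]
    - [0,0,0.027,-0.004,18,0,0]
    - [0,0,0.027,-0.004,18,0,0]
    - [0,0,0.027,-0.004,18,0,0]
    - [0,0,0.027,-0.004,18,0,0]

```text
time_s: 7.5
eef_pos: [0.593, -0.0178, 0.095]
ee_rot: [0.734, 0.661, -0.104, -0.115]
contact_force: [5.7, 0.3, -2.6]
finger_gap: 0.0155
grip_force: 60.0
```

```bash
python3 - <<'E'
from h import *
im,d=capture('side')
cv2.imwrite('pics/v3.png',np.clip(cv2.resize(im[170:300,270:450,::-1],None,fx=4,fy=4,interpolation=cv2.INTER_CUBIC)*1.6,0,255).astype(np.uint8))
s=state();print(Q.from_quat(s['ee_rot']).as_matrix())
E
```

```text
[[ 0.10428042  0.94667554 -0.3048459 ]
 [ 0.99454731 -0.09960539  0.03089374]
 [-0.00111795 -0.30640528 -0.9519005 ]]
```

View pics/v3.png

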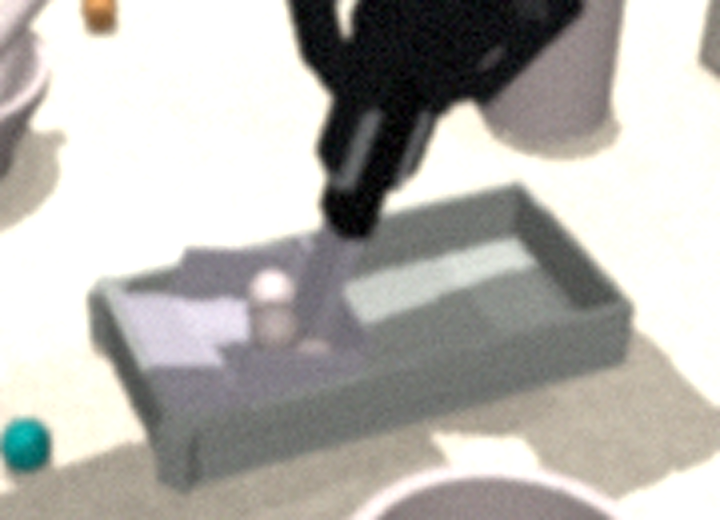

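All three balls sit against the back wall of the scoop, at crop (270,290), (275,325) and (315,350). Lifting straight up after a small nudge off the wall.

>>> step_arm:
  commands:
    - [0,0,0.0005,-0.005,0,0,0]
    - [0,0,-0.002,-0.015,0,0,0]
    - [0,0,-0.006,-0.03,0,0,0]
    - [0,0,-0.012,-0.048,0,0,0]
    - [0,0,-0.018,-0.066,0,0,0]
    - [0,0,-0.024,-0.084,0,0,0]
    - [0,0,-0.03,-0.1,0,0,0]
    - [0,0,-0.034,-0.113,0,0,0]
    - [0,0,-0.036,-0.12,0,0,0]
    - [0,0,-0.036,-0.12,0,0,0]
    - [0,0,-0.036,-0.12,0,0,0]
    - [0,0,-0.036,-0.12,0,0,0]
    - [0,0,-0.036,-0.12,0,0,0]

```text
time_s: 8.63
eef_pos: [0.5948, -0.0179, 0.2193]
ee_rot: [0.734, 0.661, -0.106, -0.116]
contact_force: [1.1, -0.3, -1.8]
finger_gap: 0.0154
grip_force: 60.1
```

```bash
cat >> h.py <<'E'
def tcp(lip,yaw,pitch):  # lip point (underside, x=-72mm) -> TCP, R
    a=np.radians(yaw);S=Q.from_euler('z',a)*Q.from_euler('y',np.radians(pitch))
    return np.array(lip)+S.apply([.072,0,.086]),R0(yaw,pitch)
E
python3 - <<'E'
from h import *
s=state();print(s['time_s'],s['eef_pos'],s['qpos'],s['contact_force'])
C=np.array([.5335,-.209])
for yaw in (-6,-20):
  e=np.array([np.cos(np.radians(yaw)),np.sin(np.radians(yaw))])
  for p,up,z in ((18,.02,.13),(18,.03,.115),(-10,.03,.095),(-25,.03,.09),(-45,.03,.088)):
    P,R=tcp([*(C+up*e),z],yaw,p);print(yaw,p,P,rel(P,R))
im,d=capture('side')
cv2.imwrite('pics/v4.png',np.clip(cv2.resize(im[60:300,270:490,::-1],None,fx=2.5,fy=2.5,interpolation=cv2.INTER_CUBIC)*1.6,0,255).astype(np.uint8))
E
```

```text
8.6333 [ 0.59477211 -0.01791673  0.21932199] [-0.0569732   0.54345079  1.49794203  0.0137201   1.41574511  0.04348916] [ 1.05984694 -0.28661836 -1.80896605]
-6 18 [ 0.64792127 -0.22102616  0.18954164] [-0.1964  0.0797  0.0055 -0.0946  0.0728 -0.0126]
-6 18 [ 0.65786649 -0.22207144  0.17454164] [-0.1964  0.0939  0.0167 -0.0946  0.0728 -0.0126]
-6 -10 [ 0.61900145 -0.21798656  0.19219614] [-1.96400e-01  5.13000e-02  1.21000e-02 -2.80946e+01  7.44000e-02
  5.50000e-03]
-6 -25 [ 0.59208628 -0.21515767  0.19837098] [-1.96400e-01  2.36000e-02  1.46000e-02 -4.30946e+01  7.41000e-02
  1.53000e-02]
-6 -45 [ 0.55349039 -0.21110107  0.19972287] [-1.96400e-01 -1.37000e-02  2.54000e-02 -6.30945e+01  7.22000e-02
  2.87000e-02]
-20 18 [ 0.64161307 -0.24834994  0.18954164] [-2.24200e-01  7.65000e-02  6.60000e-03 -8.52000e-02  4.40970e+00
  1.32988e+01]
-20 18 [ 0.65101    -0.25177014  0.17454164] [-0.2267  0.0904  0.0179 -0.0852  4.4097 13.2988]
-20 -10 [ 0.61428764 -0.2384043   0.19219614] [-2.17200e-01  4.88000e-02  1.29000e-02 -2.79444e+01  1.07210e+00
  1.41108e+01]
-20 -25 [ 0.58885634 -0.22914806  0.19837098] [-2.10700e-01  2.19000e-02  1.52000e-02 -4.28666e+01 -7.89600e-01
  1.43233e+01]
-20 -45 [ 0.5523883  -0.21587478  0.19972287] [-2.01300e-01 -1.43000e-02  2.56000e-02 -6.27577e+01 -3.35500e+00
  1.43544e+01]
```

View pics/v4.png

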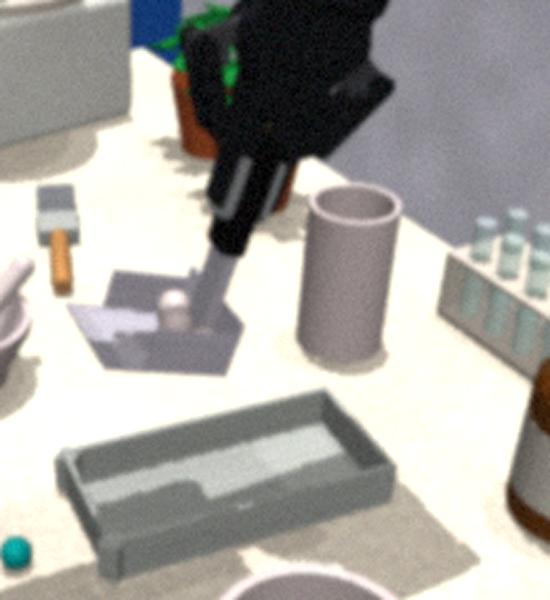

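All three balls are in the raised scoop, resting at crop (175,305) against its back wall. Tipping toward the robot would run into joint 5's limit, so I'll turn the mouth sideways to a scoop yaw of 60° over the jar.

```bash
python3 - <<'E'
from h import *
s=state();b=(s['eef_pos'],Q.from_quat(s['ee_rot']))
C=np.array([.5335,-.209]);e=lambda y:np.array([np.cos(np.radians(y)),np.sin(np.radians(y))])
A,RA=tcp([*(C+.03*e(60)),.155],60,18);print(A)
for t in np.linspace(0,1,17)[1:]:
    w=t*t*(3-2*t);print((rel(b[0]+w*(A-b[0]),R0(-6+66*w,18),b).round([4,4,4,1,1,1]) if 0 else [round(float(v),3 if i<3 else 1) for i,v in enumerate(rel(b[0]+w*(A-b[0]),R0(-6+66*w,18),b))]))
E
```

```text
[ 0.59602577 -0.1007022   0.21454164]
[-0.001, 0.0, 0.0, -0.1, -0.2, -0.7]
[-0.004, 0.001, 0.0, -0.1, -0.8, -2.7]
[-0.008, 0.001, 0.0, -0.1, -1.8, -5.8]
[-0.013, 0.002, 0.0, -0.1, -3.1, -9.8]
[-0.019, 0.003, 0.0, -0.1, -4.7, -14.6]
[-0.026, 0.003, 0.001, -0.1, -6.4, -19.9]
[-0.033, 0.004, 0.001, -0.1, -8.2, -25.5]
[-0.041, 0.005, 0.001, -0.1, -10.1, -31.4]
[-0.049, 0.006, 0.001, -0.1, -12.1, -37.2]
[-0.056, 0.007, 0.001, -0.1, -13.9, -42.9]
[-0.063, 0.008, 0.001, -0.1, -15.6, -48.2]
[-0.069, 0.009, 0.001, -0.1, -17.2, -53.0]
[-0.075, 0.01, 0.002, -0.1, -18.5, -57.0]
[-0.079, 0.01, 0.002, -0.1, -19.5, -60.1]
[-0.081, 0.011, 0.002, -0.1, -20.1, -62.1]
[-0.082, 0.011, 0.002, -0.1, -20.4, -62.8]
```

>>> step_arm:
  commands:
    - [0,-0.001,0,0,0,-0.2,-0.7]
    - [0,-0.004,0.001,0,0,-0.8,-2.7]
    - [0,-0.008,0.001,0,0,-1.8,-5.8]
    - [0,-0.013,0.002,0,0,-3.1,-9.8]
    - [0,-0.019,0.003,0,0,-4.7,-14.6]
    - [0,-0.026,0.003,0.001,0,-6.4,-19.9]
    - [0,-0.033,0.004,0.001,0,-8.2,-25.5]
    - [0,-0.041,0.005,0.001,0,-10.1,-31.4]
    - [0,-0.049,0.006,0.001,0,-12.1,-37.2]
    - [0,-0.056,0.007,0.001,0,-13.9,-42.9]
    - [0,-0.063,0.008,0.001,0,-15.6,-48.2]
    - [0,-0.069,0.009,0.001,0,-17.2,-53]
    - [0,-0.075,0.01,0.002,0,-18.5,-57]
    - [0,-0.079,0.01,0.002,0,-19.5,-60.1]
    - [0,-0.081,0.011,0.002,0,-20.1,-62.1]
    - [0,-0.082,0.011,0.002,0,-20.4,-62.8]
    - [0,-0.082,0.011,0.002,0,-20.4,-62.8]
    - [0,-0.082,0.011,0.002,0,-20.4,-62.8]

```text
time_s: 10.18
eef_pos: [0.5967, -0.1004, 0.2151]
ee_rot: [0.256, 0.954, -0.152, -0.04]
contact_force: [1.0, -0.6, -1.9]
finger_gap: 0.0152
grip_force: 60.0
```

```bash
cat > nx.py <<'E'
from h import *
s=state();print(s['time_s'],s['eef_pos'],s['qpos'].round(2));b=(s['eef_pos'],Q.from_quat(s['ee_rot']))
C=np.array([.5335,-.209]);e=np.array([.5,.866])
for p,up,z in ((12,.03,.145),(6,.03,.13),(0,.03,.115),(-5,.03,.105),(-10,.03,.097),(-15,.03,.092),(-20,.03,.09),(-25,.03,.09),(-30,.03,.09),(-35,.03,.09),(-40,.03,.09),(-45,.03,.09),(-50,.03,.09)):
    P,R=tcp([*(C+up*e),z],60,p);print(p,[round(float(v),3 if i<3 else 1) for i,v in enumerate(rel(P,R,b))])
E
python3 nx.py; python3 - <<'E'
from h import *
im,d=capture('side');np.savez('s5.npz',im=im,d=d);P=pts('side',d)
cv2.imwrite('pics/v5.png',np.clip(cv2.resize(im[150:400,270:490,::-1],None,fx=2.4,fy=2.4,interpolation=cv2.INTER_CUBIC)*1.6,0,255).astype(np.uint8))
E
```

```text
10.1833 [ 0.59667101 -0.10043155  0.21513477] [-0.05  0.48  1.61 -0.3   1.21 -0.97]
12 [0.0, -0.007, 0.003, -6.0, 0.0, -0.0]
6 [0.0, -0.012, 0.011, -12.0, 0.0, -0.0]
0 [0.0, -0.018, 0.021, -18.0, 0.0, -0.0]
-5 [0.0, -0.024, 0.027, -23.0, 0.0, -0.0]
-10 [0.0, -0.031, 0.032, -28.0, 0.0, -0.0]
-15 [0.0, -0.039, 0.035, -33.0, 0.0, -0.0]
-20 [0.0, -0.048, 0.036, -38.0, 0.0, -0.0]
-25 [0.0, -0.058, 0.037, -43.0, 0.0, -0.0]
-30 [0.0, -0.068, 0.038, -48.0, 0.0, -0.0]
-35 [0.0, -0.078, 0.039, -53.0, 0.0, -0.0]
-40 [0.0, -0.087, 0.042, -58.0, 0.0, -0.0]
-45 [0.0, -0.096, 0.045, -63.0, 0.0, -0.0]
-50 [0.0, -0.105, 0.05, -68.0, 0.0, -0.0]
```

View pics/v5.png

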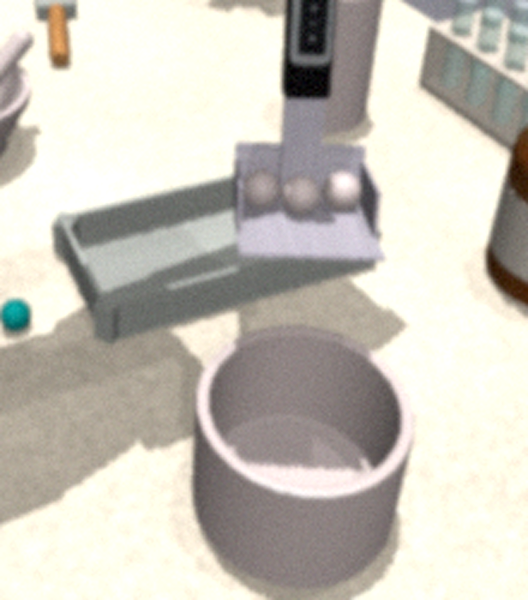

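The three balls are in the scoop at crop (260,188), (300,195) and (343,188), and the lip at (310,255) faces the jar, whose rim centre is at (305,410). Before tipping I'll check the lip position by depth.

```bash
python3 - <<'E'
from h import *
d=np.load('s5.npz')['d'];P=pts('side',d)
for u in (380,399,415):
    print([P[v,u].round(4).tolist() for v in range(248,260,2)])
E
```

```text
[[0.5381, -0.1548, 0.1506], [0.5363, -0.1576, 0.1502], [0.5315, -0.1645, 0.1543], [0.5292, -0.1679, 0.1546], [0.5276, -0.1706, 0.1541], [0.6049, -0.0668, 0.0341]]
[[0.5603, -0.1647, 0.1494], [0.5569, -0.1694, 0.1511], [0.5533, -0.1741, 0.1529], [0.5498, -0.1788, 0.1548], [0.5466, -0.1831, 0.1562], [0.6397, -0.0723, 0.024]]
[[0.5793, -0.173, 0.1482], [0.5759, -0.1773, 0.1496], [0.5712, -0.183, 0.1526], [0.5674, -0.1877, 0.1546], [0.564, -0.1919, 0.1561], [0.6711, -0.0762, 0.014]]
```

Lip measured at (0.547, -0.183, 0.156), as planned. Tipping now.

>>> step_arm:
  commands:
    - [0,0,-0.003,0.001,-3,0,0]
    - [0,0,-0.007,0.003,-6,0,0]
    - [0,0,-0.012,0.011,-12,0,0]
    - [0,0,-0.018,0.021,-18,0,0]
    - [0,0,-0.024,0.027,-23,0,0]
    - [0,0,-0.031,0.032,-28,0,0]
    - [0,0,-0.039,0.035,-33,0,0]
    - [0,0,-0.048,0.036,-38,0,0]
    - [0,0,-0.058,0.037,-43,0,0]
    - [0,0,-0.068,0.038,-48,0,0]
    - [0,0,-0.078,0.039,-53,0,0]
    - [0,0,-0.087,0.042,-58,0,0]
    - [0,0,-0.096,0.045,-63,0,0]
    - [0,0,-0.096,0.045,-63,0,0]
    - [0,0,-0.096,0.045,-63,0,0]
    - [0,0,-0.096,0.045,-63,0,0]
    - [0,0,-0.096,0.045,-63,0,0]
    - [0,0,-0.096,0.045,-63,0,0]

```text
time_s: 11.73
eef_pos: [0.5448, -0.1908, 0.2029]
ee_rot: [0.238, 0.893, 0.369, 0.099]
contact_force: [0.3, -0.3, -0.9]
finger_gap: 0.0154
grip_force: 60.3
```

```bash
python3 - <<'E'
from h import *
im,d=capture('side')
cv2.imwrite('pics/v6.png',np.clip(cv2.resize(im[150:400,270:490,::-1],None,fx=2.4,fy=2.4,interpolation=cv2.INTER_CUBIC)*1.6,0,255).astype(np.uint8))
s=state();print(s['qpos'].round(2))
E
```

```text
[-0.73  0.51  1.81  0.84  1.18 -2.26]
```

View pics/v6.png

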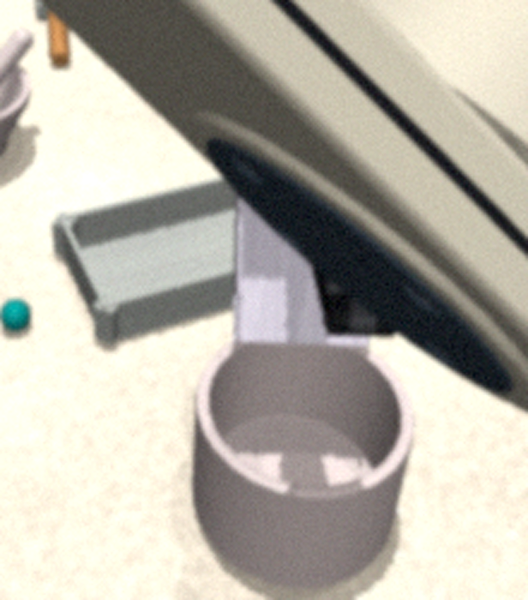

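The scoop is empty as far as the view shows (crop (265,310)). The near part of the jar floor is hidden. I'll tip back, move off and check from the top.

>>> step_arm:
  commands:
    - [0,0,0.009,-0.006,5,0,0]
    - [0,0,0.02,-0.015,11,0,0]
    - [0,0,0.04,-0.03,18,0,0]
    - [0,0,0.05,-0.045,25,0,0]
    - [0,0,0.055,-0.055,32,0,0]
    - [0,0,0.06,-0.065,39,0,0]
    - [0,0,0.063,-0.07,45,0,0]
    - [0,0,0.063,-0.07,45,0,0]
    - [0,0,0.063,-0.07,45,0,0]

```text
time_s: 12.53
eef_pos: [0.5425, -0.1937, 0.297]
ee_rot: [0.257, 0.967, 0.001, 0.001]
contact_force: [-0.3, 0.4, -1.7]
finger_gap: 0.0156
grip_force: 60.3
```

```bash
python3 - <<'E'
from h import *
s=state();b=(s['eef_pos'],Q.from_quat(s['ee_rot']));print(s['eef_pos'],s['qpos'].round(2),R0(60,0).inv()*b[1]if 0 else np.degrees((R0(60,0).inv()*b[1]).as_rotvec()))
T=np.array([.6685,-.026,.205])
for t in np.linspace(0,1,15)[1:]:
    w=t*t*(3-2*t);print([round(float(v),3 if i<3 else 1) for i,v in enumerate(rel(b[0]+w*(T-b[0]),R0(60-66*w,0),b))])
E
```

```text
[ 0.54250313 -0.19371522  0.29696994] [-0.36  0.28  1.68  0.    1.18 -1.42] [-0.09238791 -0.11540278 -0.26257053]
[-0.0, 0.003, 0.001, 0.1, 0.1, 1.2]
[-0.001, 0.011, 0.005, 0.1, 0.1, 3.9]
[-0.003, 0.025, 0.011, 0.1, 0.1, 8.1]
[-0.005, 0.041, 0.018, 0.1, 0.1, 13.3]
[-0.008, 0.061, 0.027, 0.1, 0.1, 19.5]
[-0.01, 0.082, 0.036, 0.1, 0.1, 26.2]
[-0.013, 0.104, 0.046, 0.1, 0.1, 33.3]
[-0.016, 0.126, 0.056, 0.1, 0.1, 40.3]
[-0.018, 0.147, 0.065, 0.1, 0.1, 47.0]
[-0.021, 0.167, 0.074, 0.1, 0.1, 53.2]
[-0.023, 0.183, 0.082, 0.1, 0.1, 58.5]
[-0.025, 0.197, 0.087, 0.1, 0.1, 62.6]
[-0.026, 0.205, 0.091, 0.1, 0.1, 65.3]
[-0.026, 0.208, 0.092, 0.1, 0.0, 66.3]
```

>>> step_arm:
  commands:
    - [0,0,0.003,0.001,0,0,1.2]
    - [0,-0.001,0.011,0.005,0,0,4]
    - [0,-0.003,0.025,0.011,0,0,8]
    - [0,-0.005,0.041,0.018,0,0,13.3]
    - [0,-0.008,0.061,0.027,0,0,19.5]
    - [0,-0.01,0.082,0.036,0,0,26]
    - [0,-0.013,0.104,0.046,0,0,33]
    - [0,-0.016,0.126,0.056,0,0,40]
    - [0,-0.018,0.147,0.065,0,0,47]
    - [0,-0.021,0.167,0.074,0,0,53]
    - [0,-0.023,0.183,0.082,0,0,58.5]
    - [0,-0.025,0.197,0.087,0,0,62.6]
    - [0,-0.026,0.205,0.091,0,0,65.3]
    - [0,-0.026,0.208,0.092,0,0,66.3]
    - [0,-0.026,0.208,0.092,0,0,66.3]
    - [0,-0.026,0.208,0.092,0,0,66.3]

```text
time_s: 13.87
eef_pos: [0.6675, -0.0295, 0.2037]
ee_rot: [0.744, 0.668, -0.0, -0.0]
contact_force: [0.8, -0.5, -1.5]
finger_gap: 0.0152
grip_force: 60.2
```

```bash
python3 - <<'E'
from h import *
im,d=capture('top');P=pts('top',d)
i2,d2=capture('side')
o=np.zeros((480,800,3),np.uint8);o[:,:400]=cv2.resize(im[165:285,380:480],(400,480));o[:,400:]=cv2.resize(i2[150:330,270:420],(400,480))
cv2.imwrite('pics/v7.png',np.clip(o[...,::-1]*1.6,0,255).astype(np.uint8))
# scoop underside/walls vs. TCP: lip edge line from side cloud
s=state();print(s['time_s'],s['eef_pos'],np.degrees((R0().inv()*Q.from_quat(s['ee_rot'])).as_rotvec()))
S=Q.from_euler('z',np.radians(-6));o=s['eef_pos']-np.array([0,0,.086]);p2=pts('side',d2)
q=S.inv().apply(p2.reshape(-1,3)-o);g=i2.reshape(-1,3)
k=(abs(q[:,1])<.03)&(q[:,0]>-.08)&(q[:,0]<-.045)&(abs(q[:,2])<.03);print('lip',k.sum(),np.polyfit(q[k,0],q[k,2],1),np.median(q[k,2]),np.percentile(q[k,0],2))
E
```

```text
13.9667 [ 0.66774753 -0.02964038  0.20431454] [-0.02748149 -0.0360927   0.26331689]
lip 399 [0.00449088 0.00057617] 0.00030557611653495015 -0.07388019927024266
```

View pics/v7.png

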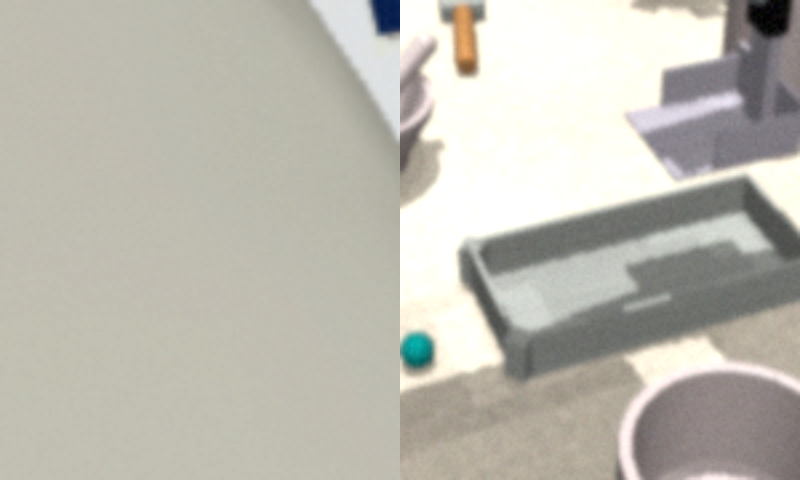

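The scoop is empty and level, at crop (720,115), and the tray is empty too. The arm still hides the top view of the jar. Lowering the scoop into the tray.

>>> step_arm:
  commands:
    - [0,0.004,0.0016,0.0,0,0,0]
    - [0,0.004,0.0016,0.02,0,0,0]
    - [0,0.004,0.0016,0.045,0,0,0]
    - [0,0.004,0.0016,0.07,0,0,0]
    - [0,0.004,0.0016,0.09,0,0,0]
    - [0,0.004,0.0016,0.1,0,0,0]
    - [0,0.004,0.0016,0.106,0,0,0]
    - [0,0.004,0.0016,0.109,0,0,0]
    - [0,0.004,0.0016,0.111,0,0,0]
    - [0,0.004,0.0016,0.112,0,0,0]
    - [0,0.004,0.0016,0.112,0,0,0]

```text
time_s: 14.88
eef_pos: [0.6709, -0.0251, 0.0931]
ee_rot: [0.745, 0.667, 0.0, 0.001]
contact_force: [-0.8, 0.3, -1.5]
finger_gap: 0.015
grip_force: 60.2
```

>>> step_arm:
  commands:
    - [0,0,0,0.001,0,0,0]
    - [0,0,0,0.0015,0,0,0]
    - [0,0,0,0.0015,0,0,0]
    - [0,0,0,0.0015,0,0,0]

```text
time_s: 15.22
eef_pos: [0.6712, -0.0252, 0.0919]
ee_rot: [0.745, 0.667, 0.001, 0.001]
contact_force: [2.1, 0.4, 5.8]
finger_gap: 0.0155
grip_force: 61.3
```

>>> step_arm:
  commands:
    - [0.4,0,0,0,0,0,0]
    - [0.7,0,0,0,0,0,0]
    - [1,0,0,0,0,0,0]
    - [1,0,0,0,0,0,0]
    - [1,0,0,0,0,0,0]
    - [1,0,0,0,0,0,0]
    - [1,0,0,0,0,0,0]
    - [1,0,0,0,0,0,0]
    - [1,0,0,-0.02,0,0,0]
    - [1,0,0,-0.05,0,0,0]
    - [1,0,0,-0.08,0,0,0]
    - [1,0,0,-0.11,0,0,0]
    - [1,0,0,-0.14,0,0,0]
    - [1,0,0,-0.15,0,0,0]
    - [1,0,0,-0.15,0,0,0]

```text
time_s: 16.47
eef_pos: [0.672, -0.025, 0.2443]
ee_rot: [0.745, 0.667, 0.002, 0.003]
contact_force: [0.7, -0.0, 0.1]
finger_gap: 0.0853
grip_force: 0.0
```

>>> step_arm:
  commands:
    - [1,0.04,-0.02,-0.02,0,0,0]
    - [1,0.08,-0.04,-0.03,0,0,0]
    - [1,0.12,-0.06,-0.03,0,0,0]
    - [1,0.15,-0.08,-0.03,0,0,0]
    - [1,0.19,-0.1,-0.03,0,0,0]
    - [1,0.22,-0.12,-0.03,0,0,0]
    - [1,0.26,-0.13,-0.03,0,0,0]
    - [1,0.3,-0.14,-0.03,0,0,0]
    - [1,0.34,-0.15,-0.03,0,0,0]
    - [1,0.37,-0.15,-0.03,0,0,0]
    - [1,0.37,-0.15,-0.03,0,0,0]
    - [1,0.37,-0.15,-0.03,0,0,0]

```text
time_s: 17.47
eef_pos: [0.5601, 0.3607, 0.2675]
ee_rot: [0.744, 0.669, -0.002, 0.0]
contact_force: [-0.1, 0.3, -0.6]
finger_gap: 0.0854
grip_force: 0.0
```

```bash
python3 - <<'E'
from h import *
im,d=capture('top');P=pts('top',d)
cv2.imwrite('pics/v8.png',np.clip(cv2.resize(im[120:280,280:480,::-1],None,fx=4,fy=3.75,interpolation=cv2.INTER_CUBIC)*1.6,0,255).astype(np.uint8))
C=np.array([.5335,-.209]);s=P[170:270,375:475];r=np.hypot(*(np.moveaxis(s[...,:2],-1,0)-C[:,None,None]))
m=((r<.047)&(s[...,2]>.014)&(s[...,2]<.05)).astype(np.uint8)
n,l,st,ce=cv2.connectedComponentsWithStats(m)
for i in range(1,n):
    if st[i,4]>8:q=s[l==i];print(st[i,4],q.mean(0),q[:,2].max(),ce[i]+[375,170],r[l==i].mean())
k=P[170:270,375:475].reshape(-1,3);q=k[(k[:,2]>.074)&(k[:,2]<.086)];print('jar',cv2.minEnclosingCircle(q[:,:2].astype(np.float32)*1000))
E
```

```text
270 [ 0.51617649 -0.23583674  0.02555056] 0.030881453450557483 [436.17407407 231.02592593] 0.03676905625228887
jar ((535.1323852539062, -208.68771362304688), 56.83974075317383)
```

View pics/v8.png

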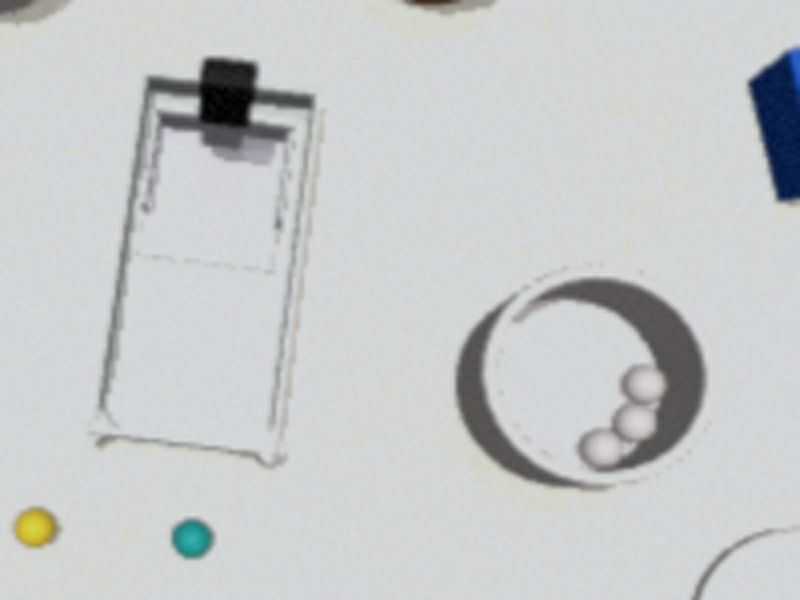

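The top view shows all three balls in the jar, at crop (643,383), (636,420) and (603,447). The scoop stands flat in the tray with the gripper clear. Handing in.

```bash
python3 -c "
from bench import finish_job
print(finish_job())"
```

```text
the job is handed in; nothing more can be done
None
```

I handed the job in at about 17.5 s of the 54 s allowed: all three balls are in the wide grinding jar and the empty scoop stands upright in the tray, released (the simulator returned no verdict).

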